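# Lock the spindle

## Task

Lock the spindle on the bench: using only the fingertips or the outside of the fingers, push the brass post to turn the slotted disc until its slot lines up with the steel bar, then push the red plate so that the bar slides through the disc fully home, as far as it will go. Only push - do not pinch or force the mechanism - and leave the loose parts standing round it where they are.

Things in the scene. Friction and masses are not known exactly. Their poses are not given: they have to be found in the camera images.
- shaft_lock: grey base plate fixed to the bench, 8 mm high; x -93 to 62, y -42 to 42 mm in its frame. Origin on the bench, on the disc's vertical axis; x points along the bar in the direction it is pushed, z up. Aluminium tunnels 37 mm wide over the bar's path at x -54 to -36 and 40 to 58 mm, tops at 41 mm. Only the brass post and red plate rise above 41 mm
- lock_disc (a joint): angle (rad) of the steel disc, 60 mm diameter, top at 36 mm, with a 15 mm wide slot right across it, flared at the mouths. Positive is anticlockwise from above; 0: slot in line with the bar. Range -1.35 to 1.35, starts 0.5 or more; friction holds it (about 2 N at the post turns it). The bar's tapered nose draws in the last 0.1 rad or so; farther out the rim blocks the bar
- disc_post (a point): centre of the top of the brass post on the disc: upright cylinder 12 mm in diameter, from 36 to 80 mm above the bench, 22 mm from the disc's axis. It turns with the disc; at disc angle 0 it stands at +y of the shaft_lock frame
- lock_bar (a joint): travel (m) of the steel bar (10 x 10 mm, centre line 30 mm above the bench) along the shaft_lock x axis: 0 drawn back, 0.084 home, just touching a pair of rubber buffers (they give, about 3 N per mm), right through the disc and into the far tunnel. The nose meets the disc's rim at about 0.008. Friction of about 2 N holds it where it is left
- bar_plate (a point): middle of the top edge of the red push plate that stands across the rear of the bar: 34 mm wide (y), 8 mm thick (x), from 28 to 80 mm above the bench; moves with the bar. At travel 0 it is at x = -152 mm, y = 0 in the shaft_lock frame. It is pushed on its rear face (the face towards -x).
- cap_can_1: loose bystander: white capacitor can, 35 mm diameter, 62 mm tall, standing; origin at the centre of its underside
- small_transformer: loose bystander: grey transformer 47 x 54 x 45 mm; origin at the centre of its underside
- knob_1: loose bystander: cream fluted knob, 36 mm diameter, 17 mm high; origin at the centre of its underside
- valve_3: loose bystander: glass valve lying on its side, 29 x 75 x 29 mm (long in y); origin at the centre of its underside

How it is judged (in metres and radians):
On the way, in this order (a step that is already met when the one before it is completed fails the run):
1. the slot of the disc is lined up with the bar while the bar is still on the near side (value of joint lock_disc between -0.14 and 0.14 rad and value of joint lock_bar below 0.035 m), for 0.05 s.
2. the bar is pushed through the disc to its stop (value of joint lock_bar above 0.078 m), for 0.1 s.
At the end, for the whole second after the job is handed in: the bar is through the disc and within 6 mm of fully home, at rest, the disc's slot within 0.14 rad of the bar, and every loose part within 20 mm of where it stood (value of joint lock_bar above 0.078 m and value of joint lock_disc between -0.14 and 0.14 rad and velocity of joint lock_bar between -0.01 and 0.01 m/s and distance of each of cap_can_1, small_transformer, knob_1, valve_3 from where it was at the start of the episode below 0.02 m); the robot touches nothing.
It fails at once if a loose part is knocked, carried or lifted (moved more than 20 mm) (distance of any of cap_can_1, small_transformer, knob_1, valve_3 from where it was at the start of the episode above 0.02 m).
It fails at once if the mechanism is pinched or forced (more than 35 N from the fingers) (contact force between the fingers and shaft_lock above 35 N).
It also fails if it takes over 43 s, if anything falls off the work surface, if the arm or the gripper's body presses on something with over 40 N, if the wrist force passes 120 N, or if a joint passes its speed limit or range.

## Robot

A 7-joint arm with a two-finger parallel gripper is mounted at the origin on a cart in front of the work surface, level with it; the furniture and walls round the work are solid. World frame = base frame: x ahead of the robot, y to its left, z up, the work surface at z = 0. Lengths are in mm, angles in rad, forces in N, time in s.
With the tool pointing down it reaches from about 425 to 950 mm from the base axis. Payload 4.7 kg.
Tool frame: the origin (TCP) lies midway between the tips of the shut fingers; the grasp point (between the pads) lies 19 mm behind it (arm.hold_point_z is the x of the grasp point in the tool frame, in mm); x points along the fingers, z is the direction in which the jaws open and shut, and the axes are right-handed (so a half turn about x gives the same grasp; the last joint's range is limited). The gripper opens to 87 mm and grips with 3 to 60 N. Pads are 19 mm wide; open, the fingers measure 117 mm over their backs; the gripper's body (75 mm by 190 mm) begins 51 mm behind the grasp point.
Start: joints at [-1.362, 0.469, -0.049, 1.532, 0.024, 1.141, -0.082], TCP at [158.963, 656.033, 222.573] pointing down, gripper open.
Joint ranges: [-2.59, 2.59], [-0.33, 1.99], [-1.39, 1.29], [0.1, 2.45], [-1.04, 4.18], [0.21, 1.99], [-2.66, 2.66]. Speed limits (rad/s): [2.57, 2.57, 3.14, 3.14, 3.14, 3.14, 3.14].

## Interface

Orientations are given as a 3x3 rotation matrix whose columns are the frame's x, y, z axes.
In Python, from station import arm gives the robot as it stands.
- The arm moves only by the tool move_arm, never from a script. Its argument "rows" is a list of rows, each an object of numbers: "tx", "ty", "tz": the shift along the tool's x, y, z in units of 0.4 m (1.0 is 0.4 m); "ax", "ay", "az": the turn, a rotation vector about the tool's x, y, z in units of 2 pi rad (1.0 is 2 pi rad); "hand": the opening, from 0 (shut) to 1 (fully open). In form: [{"tx": .., "ty": .., "tz": .., "ax": .., "ay": .., "az": .., "hand": ..}, ...]. A call has 1 to 8 rows; each row is the pose to reach, as a shift and turn from the pose commanded when the call began, along the tool's axes at that moment, turning the shorter way round; what a row does not reach only later rows make up. A row lasts 1/12 s, in which the tool goes at most 41.7 mm and 7.16 degrees, less where a joint would pass 70% of its speed; a pose out of reach is approached as far as the arm can. A call with a number of a shift or a turn outside -1 to 1 is refused whole. A call with a gripper value outside its range is refused whole. The fingers move at their own pace and stop on an object; the grip force is fixed at half the most. Time passes only in rows, so rows that repeat a pose let the fingers close. It gives the time, the measured TCP pose, the force and the opening at its end, in the units of the state.
- arm.observe(): the state, without advancing time (a new reading comes with each control period).
- arm.get_image(name): name is "scene" or "side" or "wrist"; returns (picture, depth): 400x640x3 uint8, red, green, blue; 400x640 float32, mm along the optical axis (not along the pixel's ray), 0 where there is no reading.
- arm.camera_model(name): a dict with "intrinsics" (3x3 intrinsics, pixels), "k1" (the pictures are not rectified: a ray, as slopes to the right and down, at radius r is drawn at 1 + k1 r^2 times it, then the intrinsics apply), "R" (3x3) and "t" (3): a world point X has camera coordinates R X + t; the wrist camera has in their place "hand_eye" (4x4, takes a point from camera to tool coordinates, whose origin is the TCP and whose axes are the tool frame's). Camera axes: x right, y down, z forward; pixel columns grow to the right and rows downward; lengths in mm; the calibration is good to about 2 mm. A picture is of the moment at which its call begins: read the wrist's pose just before it. camera_model takes no time and is no camera call.
- arm.finish_job(): hands the job in, once; it reports no verdict.
Trained networks look in the newest picture that a camera, given by its name, has taken for a name from the list of things; names that differ only in an ending like _2 or _b are one class to them, and where a whole thing is asked for, a point or a joint stands for the part that bears it (a point fixed in the world has none). Each returns a list of dicts, best first, with "conf" (0 to 1); they miss things now and then, are a little off and sometimes report something else, mostly with a low value. They report only what shows in the picture. A call takes as long as a camera call.
- arm.boxes_of(thing, camera): "position" ([column, row] in pixels, amid what is visible of it).
- arm.tip_of(thing, camera): "position" ([column, row] in pixels: a listed point, or the origin of a listed thing).
The state is a dict: "clock": time; "joint_positions": joint angles; "dq": joint speeds; "tau": joint torques, N m; "eef_pos": TCP position; "tcp_rot": TCP orientation; "contact_force": force on the tool from outside, world axes, zero at the start; "wrist_torque": the same for the moment, N m; "width": opening from 0.0 (shut) to 1.0 (fully open).
Only numpy, scipy, OpenCV 4.12 (cv2) and the standard library are available. Lean on these libraries where they do the work, as an engineer would, in place of code of your own. Each camera call takes 0.05 s, during which the arm holds its last target. There are 200 camera calls.

## Working session

There is one attempt and no reset: what is moved stays moved. The work goes in short steps, Python scripts to look and compute and a tool call to move; the robot and the scene stay as the last step left them, time stands still between calls to the robot, and variables do not carry over. Pictures are saved under pics/ and viewed, about 8 in all and at most 12, crops included, and the job is handed in when it is done.

Besides the shell and the picture viewer there is one more tool, called after "Emit:" by a JSON object that holds its "api" and its "payload", one argument or row to a line. move_arm: Moves the arm, as the interface text tells. Its arguments: {"type":"object","properties":{"rows":{"type":"array"}},"required":["rows"]}

```bash
mkdir -p pics; ls
cat > h.py <<'E'
import numpy as np, cv2
from station import arm
def ray(cam,px,s=None):
    m=arm.camera_model(cam);K=np.array(m["intrinsics"]);k=m["k1"]
    d=np.array([(px[0]-K[0,2])/K[0,0],(px[1]-K[1,2])/K[1,1]]);u=d.copy()
    for _ in range(20): u=d/(1+k*(u@u))
    v=np.array([u[0],u[1],1.])
    if "R" in m: R=np.array(m["R"]);t=np.array(m["t"]);return -R.T@t,R.T@v
    H=np.array(m["hand_eye"]);T=np.array(s["tcp_rot"]);p=np.array(s["eef_pos"])
    return p+T@H[:3,3],T@H[:3,:3]@v
def atz(cam,px,z,s=None):
    o,v=ray(cam,px,s);return o+v*(z-o[2])/v[2]
def atd(cam,px,d,s=None):
    o,v=ray(cam,px,s);return o+v*d
def save(n,im): cv2.imwrite("pics/"+n+".png",cv2.cvtColor(im,cv2.COLOR_RGB2BGR))
E
python3 - <<'E'
from h import *
np.set_printoptions(precision=1,suppress=True)
s=arm.observe();print(s["clock"],s["eef_pos"],np.array(s["tcp_rot"]))
ims=[]
for c in ["scene","side","wrist"]:
    im,d=arm.get_image(c);np.save(c+"_d.npy",d);np.save(c+".npy",im);save(c+"0",im)
    for th,z in [("disc_post",80),("bar_plate",80),("shaft_lock",0),("cap_can_1",0),("small_transformer",0),("knob_1",0),("valve_3",0)]:
        for r in arm.tip_of(th,c)[:2]:
            print(c,th,round(r["conf"],2),np.array(r["position"]),atz(c,r["position"],z,s))
save("two0",cv2.resize(np.vstack([np.load("scene.npy"),np.load("side.npy")]),(480,600)))
E
```

```text
pics
0.0 [158.8 655.4 221.5] [[-0.  -1.   0.2]
 [-0.   0.2  1. ]
 [-1.  -0.  -0. ]]
scene disc_post 0.7 [356.8 199.4] [ 571.7 -318.5   80. ]
scene bar_plate 0.68 [294.3 219.5] [ 451.2 -264.2   80. ]
scene shaft_lock 0.66 [362.9 231. ] [ 573.9 -337.     0. ]
scene shaft_lock 0.31 [359.3 195.1] [ 656.2 -262.9    0. ]
scene cap_can_1 0.69 [304.7 216.6] [ 525.4 -216.6    0. ]
scene small_transformer 0.96 [362.  196.9] [ 655.4 -271.2    0. ]
scene small_transformer 0.62 [332.2 270.7] [ 453.8 -356.3    0. ]
scene knob_1 0.74 [330.7 272.2] [ 449.3 -356.5    0. ]
scene knob_1 0.43 [306.7 214.9] [ 532.  -216.3    0. ]
scene valve_3 0.64 [387.1 258.4] [ 547.1 -417.8    0. ]
side disc_post 0.58 [287.9 189.1] [ 573.4 -325.4   80. ]
side disc_post 0.29 [289.2 209.5] [ 550.  -239.1   80. ]
side bar_plate 0.67 [338.7 209.2] [ 438.2 -260.1   80. ]
side shaft_lock 0.75 [289.3 213.1] [ 574.7 -334.1    0. ]
side cap_can_1 0.87 [300.6 242.8] [ 521. -221.    0.]
side small_transformer 0.57 [251.3 228.5] [ 653.  -253.2    0. ]
side small_transformer 0.31 [341.9 215. ] [ 436.9 -349.7    0. ]
side knob_1 0.45 [341.6 213.2] [ 438.5 -357.7    0. ]
side knob_1 0.32 [301.5 246.9] [ 516. -207.    0.]
side valve_3 0.48 [308.  194.2] [ 543.1 -433.9    0. ]
```

View image.

Run:
```python
from h import *
a=np.load("scene.npy")[150:310,240:460];b=np.load("side.npy")[150:290,200:400]
save("c0",np.vstack([cv2.resize(a,(480,349)),cv2.resize(b,(480,250))[:250]])[:600])
```

```text
(no output)
```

View pics/c0.png

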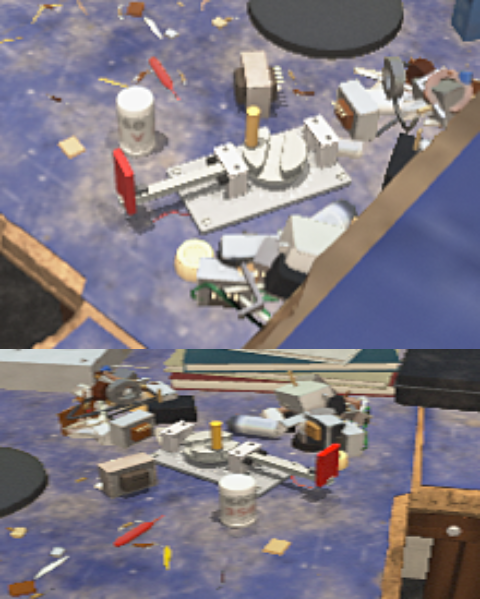

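```bash
cat >> h.py <<'E'
from scipy.spatial.transform import Rotation as Ro
def to(P,ang=None):
    "units for world target(s) P; ang: world azimuth (deg) of tool z, tool pointing down"
    s=arm.observe();T=np.array(s["tcp_rot"]);p=np.array(s["eef_pos"])
    for q in np.atleast_2d(P): print("t",np.round(T.T@(q-p)/400,4))
    if ang is not None:
        a=np.radians(ang);z=np.array([np.cos(a),np.sin(a),0]);x=np.array([0,0,-1.]);y=np.cross(z,x)
        print("a",np.round((Ro.from_matrix(T.T@np.c_[x,y,z])).as_rotvec()/2/np.pi,4))
E
python3 - <<'E'
from h import *
print(np.round(arm.camera_model("wrist")["hand_eye"],2))
to([[400,430,260],[520,120,260],[520,-190,260],[480,-310,260]],60)
E
```

```text
[[  -0.     -0.24    0.97 -162.56]
 [  -0.     -0.97   -0.24   65.42]
 [   1.     -0.      0.     -0.28]
 [   0.      0.      0.      1.  ]]
t [-0.0937 -0.7187 -0.4072]
t [-0.0937 -1.1929 -1.0897]
t [-0.0937 -1.3754 -1.8429]
t [-0.0937 -1.3489 -2.158 ]
a [ 0.0455  0.     -0.    ]
```

Emit:
{"api": "move_arm", "payload": {
  "rows": [
    {"tx":-0.09,"ty":-0.72,"tz":-0.41,"ax":0.0455,"ay":0,"az":0,"hand":0},
    {"tx":-0.09,"ty":-0.72,"tz":-0.41,"ax":0.0455,"ay":0,"az":0,"hand":0},
    {"tx":-0.09,"ty":-0.72,"tz":-0.41,"ax":0.0455,"ay":0,"az":0,"hand":0},
    {"tx":-0.09,"ty":-0.72,"tz":-0.41,"ax":0.0455,"ay":0,"az":0,"hand":0},
    {"tx":-0.09,"ty":-0.72,"tz":-0.41,"ax":0.0455,"ay":0,"az":0,"hand":0},
    {"tx":-0.09,"ty":-0.72,"tz":-0.41,"ax":0.0455,"ay":0,"az":0,"hand":0},
    {"tx":-0.09,"ty":-0.72,"tz":-0.41,"ax":0.0455,"ay":0,"az":0,"hand":0},
    {"tx":-0.09,"ty":-0.72,"tz":-0.41,"ax":0.0455,"ay":0,"az":0,"hand":0}
  ]
}}

```text
clock: 1.87
eef_pos: [401.4, 427.3, 259.1]
tcp_rot: [[0.0, -0.866, 0.5], [0.001, 0.5, 0.866], [-1.0, 0.0, 0.001]]
contact_force: [0.5, -0.4, -0.1]
width: 0.476
```

Run:
```python
from h import *
to([[520,120,260],[520,-190,260],[480,-310,260]],60)
```

```text
t [-0.0027 -0.6408 -0.5171]
t [-0.0032 -1.0283 -1.1883]
t [-0.0034 -1.0916 -1.4981]
a [ 0.      0.0001 -0.    ]
```

Emit:
{"api": "move_arm", "payload": {
  "rows": [
    {"tx":0,"ty":-0.64,"tz":-0.517,"hand":0},
    {"tx":0,"ty":-0.64,"tz":-0.517,"hand":0},
    {"tx":0,"ty":-0.64,"tz":-0.517,"hand":0},
    {"tx":0,"ty":-0.64,"tz":-0.517,"hand":0},
    {"tx":0,"ty":-0.64,"tz":-0.517,"hand":0},
    {"tx":0,"ty":-0.64,"tz":-0.517,"hand":0},
    {"tx":0,"ty":-0.64,"tz":-0.517,"hand":0},
    {"tx":0,"ty":-0.64,"tz":-0.517,"hand":0}
  ]
}}

```text
$.rows[0]: bad value
```

Emit:
{"api": "move_arm", "payload": {
  "rows": [
    {"tx":0.05,"ty":-0.45,"tz":-0.92,"hand":0},
    {"tx":0.05,"ty":-0.45,"tz":-0.92,"hand":0},
    {"tx":0.05,"ty":-0.45,"tz":-0.92,"hand":0},
    {"tx":0.05,"ty":-0.45,"tz":-0.92,"hand":0},
    {"tx":0.05,"ty":-0.45,"tz":-0.92,"hand":0},
    {"tx":0.05,"ty":-0.45,"tz":-0.92,"hand":0},
    {"tx":0.05,"ty":-0.45,"tz":-0.92,"hand":0},
    {"tx":0.05,"ty":-0.45,"tz":-0.92,"hand":0}
  ]
}}

```text
$.rows[0]: bad value
```

Run:
```python
from h import *
to([[492,-289,240]],60)
```

```text
t [ 0.0467 -1.0914 -1.4377]
a [ 0.      0.0001 -0.    ]
```

Emit:
{"api": "move_arm", "payload": {
  "rows": [
    {"tx":0,"ty":-0.64,"tz":-0.517,"ax":0,"ay":0,"az":0,"hand":0},
    {"tx":0,"ty":-0.64,"tz":-0.517,"ax":0,"ay":0,"az":0,"hand":0},
    {"tx":0,"ty":-0.64,"tz":-0.517,"ax":0,"ay":0,"az":0,"hand":0},
    {"tx":0,"ty":-0.64,"tz":-0.517,"ax":0,"ay":0,"az":0,"hand":0},
    {"tx":0,"ty":-0.64,"tz":-0.517,"ax":0,"ay":0,"az":0,"hand":0},
    {"tx":0,"ty":-0.64,"tz":-0.517,"ax":0,"ay":0,"az":0,"hand":0},
    {"tx":0,"ty":-0.64,"tz":-0.517,"ax":0,"ay":0,"az":0,"hand":0},
    {"tx":0,"ty":-0.64,"tz":-0.517,"ax":0,"ay":0,"az":0,"hand":0}
  ]
}}

```text
clock: 2.53
eef_pos: [519.1, 118.9, 259.0]
tcp_rot: [[0.001, -0.865, 0.501], [0.0, 0.501, 0.865], [-1.0, -0.001, 0.001]]
contact_force: [-0.0, 0.4, -0.1]
width: 0.004
```

Emit:
{"api": "move_arm", "payload": {
  "rows": [
    {"tx":0.05,"ty":-0.45,"tz":-0.92,"ax":0,"ay":0,"az":0,"hand":0},
    {"tx":0.05,"ty":-0.45,"tz":-0.92,"ax":0,"ay":0,"az":0,"hand":0},
    {"tx":0.05,"ty":-0.45,"tz":-0.92,"ax":0,"ay":0,"az":0,"hand":0},
    {"tx":0.05,"ty":-0.45,"tz":-0.92,"ax":0,"ay":0,"az":0,"hand":0},
    {"tx":0.05,"ty":-0.45,"tz":-0.92,"ax":0,"ay":0,"az":0,"hand":0},
    {"tx":0.05,"ty":-0.45,"tz":-0.92,"ax":0,"ay":0,"az":0,"hand":0},
    {"tx":0.05,"ty":-0.45,"tz":-0.92,"ax":0,"ay":0,"az":0,"hand":0},
    {"tx":0.05,"ty":-0.45,"tz":-0.92,"ax":0,"ay":0,"az":0,"hand":0}
  ]
}}

```text
clock: 3.2
eef_pos: [495.2, -212.3, 242.6]
tcp_rot: [[0.001, -0.866, 0.5], [0.0, 0.5, 0.866], [-1.0, -0.001, 0.001]]
contact_force: [0.7, 0.8, 0.1]
width: 0.003
```

Run:
```python
from h import *
to([[492,-289,240]],60);print(arm.observe()["joint_positions"])
```

```text
t [ 0.0064 -0.0889 -0.1702]
a [0.0001 0.0001 0.0001]
[-0.09617204  0.23915289  0.51032701  1.8569098  -0.13249062  1.07781937
  1.51234413]
```

Emit:
{"api": "move_arm", "payload": {
  "rows": [
    {"tx":0.006,"ty":-0.09,"tz":-0.17,"ax":0,"ay":0,"az":0,"hand":0},
    {"tx":0.006,"ty":-0.09,"tz":-0.17,"ax":0,"ay":0,"az":0,"hand":0},
    {"tx":0.006,"ty":-0.09,"tz":-0.17,"ax":0,"ay":0,"az":0,"hand":0}
  ]
}}

```text
clock: 3.45
eef_pos: [490.2, -296.1, 240.4]
tcp_rot: [[-0.0, -0.86, 0.51], [-0.006, 0.51, 0.86], [-1.0, -0.003, -0.005]]
contact_force: [-0.8, -0.2, 0.5]
width: 0.005
```

Run:
```python
from h import *
np.set_printoptions(precision=1,suppress=True)
c="wrist";im,d=arm.get_image(c);s=arm.observe();print(s["eef_pos"],s["clock"])
np.save("w1.npy",im);np.save("w1d.npy",d);save("w1",im)
for th,z in [("disc_post",80),("bar_plate",80),("shaft_lock",0),("cap_can_1",0),("small_transformer",0),("knob_1",0),("valve_3",0)]:
    for r in arm.tip_of(th,c)[:2]:
        print(th,round(r["conf"],2),np.array(r["position"]),atz(c,r["position"],z,s))
# red plate & brass top by colour + depth
h=cv2.cvtColor(im,cv2.COLOR_RGB2HSV)
for n,m in [("red",((h[...,0]<5)|(h[...,0]>175))&(h[...,1]>180)),("brass",(h[...,0]>15)&(h[...,0]<28)&(h[...,1]>150))]:
    P=[atd(c,(x,y),d[y,x],s) for y,x in zip(*np.nonzero(m&(d>0)))]
    P=np.array(P);P=P[P[:,2]>74]; print(n,len(P),np.median(P,0),P.min(0),P.max(0))
    if n=="red": 
        e,v=np.linalg.eigh(np.cov(P[:,:2].T));print(v[:,1],np.degrees(np.arctan2(v[1,1],v[0,1])),np.sqrt(e*12))
```

```text
[ 491.2 -291.9  240. ] 3.5
bar_plate 0.69 [321.5 131.1] [ 445.5 -267.4   80. ]
cap_can_1 0.87 [401.4 157.9] [ 520.1 -206.5    0. ]
knob_1 0.97 [265.6 165.3] [ 448.8 -344.2    0. ]Traceback (most recent call last):
  File "<stdin>", line 12, in <module>
IndexError: too many indices for array: array is 1-dimensional, but 2 were indexed
```

View pics/w1.png

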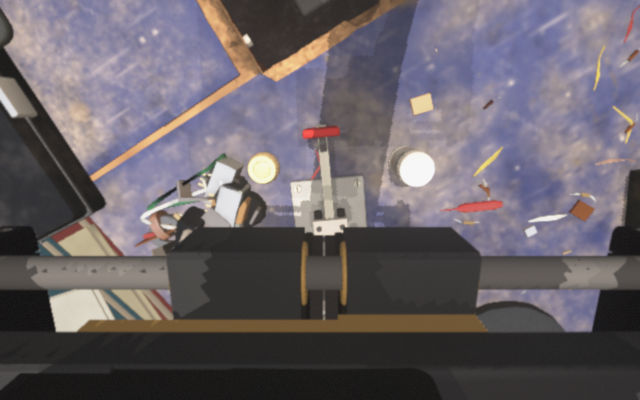

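Emit:
{"api": "move_arm", "payload": {
  "rows": [
    {"tx":0,"ty":-0.32,"tz":0,"ax":0,"ay":0,"az":0,"hand":0},
    {"tx":0,"ty":-0.32,"tz":0,"ax":0,"ay":0,"az":0,"hand":0},
    {"tx":0,"ty":-0.32,"tz":0,"ax":0,"ay":0,"az":0,"hand":0},
    {"tx":0,"ty":-0.32,"tz":0,"ax":0,"ay":0,"az":0,"hand":0},
    {"tx":0,"ty":-0.32,"tz":0,"ax":0,"ay":0,"az":0,"hand":0},
    {"tx":0,"ty":-0.32,"tz":0,"ax":0,"ay":0,"az":0,"hand":0}
  ]
}}

```text
clock: 4.35
eef_pos: [603.3, -350.6, 239.2]
tcp_rot: [[-0.002, -0.866, 0.499], [0.001, 0.499, 0.866], [-1.0, 0.002, -0.0]]
contact_force: [-0.1, -0.2, 0.1]
width: 0.006
```

```bash
cat > look.py <<'E'
from h import *
import sys
np.set_printoptions(precision=1,suppress=True)
c="wrist";n=sys.argv[1]
s=arm.observe();im,d=arm.get_image(c);print(s["eef_pos"],s["clock"],s["contact_force"])
np.save(n+".npy",im);np.save(n+"d.npy",d)
for th,z in [("disc_post",80),("bar_plate",80),("shaft_lock",0)]:
    for r in arm.tip_of(th,c)[:1]:
        print(th,round(r["conf"],2),np.array(r["position"]),atz(c,r["position"],z,s))
h=cv2.cvtColor(im,cv2.COLOR_RGB2HSV)
for nn,m in [("red",((h[...,0]<6)|(h[...,0]>174))&(h[...,1]>170)),("brass",(h[...,0]>14)&(h[...,0]<30)&(h[...,1]>130))]:
    P=np.array([atd(c,(x,y),d[y,x],s) for y,x in zip(*np.nonzero(m&(d>0)))]).reshape(-1,3)
    P=P[(abs(P[:,2]-80)<4)]
    if len(P)<10: print(nn,len(P));continue
    print(nn,len(P),np.median(P,0),(P.min(0)+P.max(0))/2,np.ptp(P,0))
    if nn=="red":
        e,v=np.linalg.eigh(np.cov(P[:,:2].T));print(np.degrees(np.arctan2(v[1,1],v[0,1])),np.sqrt(e*12))
save(n,cv2.resize(im[40:300,130:500],(740,520)))
E
python3 look.py w2
```

```text
[ 603.3 -350.6  239.2] 4.35 [-0.1 -0.2  0.1]
disc_post 0.82 [334.4 136.7] [ 567.3 -318.4   80. ]
shaft_lock 0.97 [322.6 149.1] [ 577.7 -336.8    0. ]
red 0Traceback (most recent call last):
  File "look.py", line 12, in <module>
    P=np.array([atd(c,(x,y),d[y,x],s) for y,x in zip(*np.nonzero(m&(d>0)))]).reshape(-1,3)
                ~~~^^^^^^^^^^^^^^^^^^
  File "h.py", line 14, in atd
    o,v=ray(cam,px,s);return o+v*d
        ~~~^^^^^^^^^^
  File "h.py", line 4, in ray
    m=arm.camera_model(cam);K=np.array(m["intrinsics"]);k=m["k1"]
ValueError: time passes only in moves, steps and waits
```

```bash
sed -i 's/^def ray/import functools\ncm=functools.lru_cache(arm.camera_model)\ndef ray/; s/m=arm.camera_model(cam)/m=cm(cam)/' h.py
python3 - <<'E'
from h import *
np.set_printoptions(precision=1,suppress=True)
im=np.load("w2.npy");d=np.load("w2d.npy");s=arm.observe()
h=cv2.cvtColor(im,cv2.COLOR_RGB2HSV);print(s["eef_pos"])
m=(h[...,0]>12)&(h[...,0]<32)&(h[...,1]>110);m[:100]=0;m[180:]=0;m[:,:290]=0;m[:,370:]=0
ys,xs=np.nonzero(m);P=np.array([atd("wrist",(x,y),d[y,x],s) for y,x in zip(ys,xs)]);print(len(P),P[:,2].min(),P[:,2].max())
t=P[P[:,2]>76];print(len(t),t.mean(0),np.ptp(t,0))
g=[atd("wrist",(x,y),d[y,x],s) for y in range(60,228,3) for x in range(250,400,3) if d[y,x]>0]
g=np.array(g);
for a,b in [(39,43),(34,37.5),(6,10)]:
    k=g[(g[:,2]>a)&(g[:,2]<b)];print(a,len(k),k[:,:2].mean(0) if len(k) else 0)
k=g[(g[:,2]>5)&(g[:,2]<11)].astype(np.float32)
print(cv2.minAreaRect(np.ascontiguousarray(k[:,:2])))
save("w2",cv2.resize(im[40:260,190:460],(736,600)))
E
```

```text
[ 602.8 -350.7  240.7]
128 65.50230045922058 403.26224505899995
122 [ 567.3 -317.5   84.3] [ 27.1  10.4 325.5]
39 103 [ 576.5 -335.7]
34 125 [ 554.8 -323.8]
6 420 [ 547.  -324.1]
((564.4862060546875, -327.95556640625), (154.32130432128906, 160.25906372070312), 62.505348205566406)
```

View pics/w2.png

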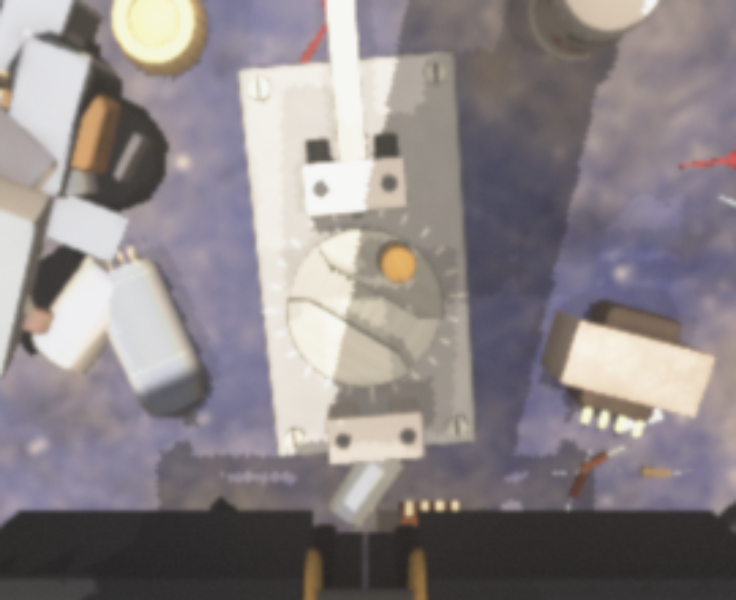

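Run:
```python
from h import *
np.set_printoptions(precision=1,suppress=True)
s=arm.observe()
f=lambda u,v,z:atz("wrist",(190+u/2.726,40+v/2.726),z,s)[:2]
W=[f(242,70,8),f(452,55,8),f(473,440,8),f(278,452,8),f(303,165,41),f(403,158,41),f(328,417,41),f(423,412,41),f(365,306,36)]
L=np.array([(-93,-42),(-93,42),(62,42),(62,-42),(-54,-18.5),(-54,18.5),(40,-18.5),(40,18.5),(0,0)],float)
W=np.array(W);lc=L.mean(0);wc=W.mean(0)
U,S,V=np.linalg.svd((L-lc).T@(W-wc));R=(U@V).T
print("yaw",np.degrees(np.arctan2(R[1,0],R[0,0])),"origin",wc-R@lc,"scale",S.sum()/((L-lc)**2).sum());o=wc-R@lc
print((W-o)@R-L)
p=f(398,263,80);q=(p-o)@R;print("post",p,q,np.hypot(*q),"theta",np.arctan2(-q[0],q[1]))
print("tcp in lock",(np.array(s["eef_pos"])[:2]-o)@R)
for a in [(-62,18),(-190,18),(-172,0)]:print(a,o+R@np.array(a))
```

```text
yaw -25.694597107225267 origin [ 579.6 -336.2] scale 0.9854249608133886
[[ 0.9  1.4]
 [ 1.6 -1.6]
 [-0.6 -1. ]
 [-1.7  0.4]
 [ 0.2 -0. ]
 [ 0.5 -0.8]
 [-0.3  1.1]
 [ 0.5  0.6]
 [-1.  -0.1]]
post [ 567.9 -317.2] [-18.7  12.1] 22.286404643753887 theta 0.9981930353673951
tcp in lock [27.3 -3. ]
(-62, 18) [ 531.5 -293.1]
(-190, 18) [ 416.1 -237.6]
(-172, 0) [ 424.6 -261.6]
```

```bash
cat >> h.py <<'E'
O=np.array([579.6,-336.2]);Y=np.radians(-25.7);RL=np.array([[np.cos(Y),-np.sin(Y)],[np.sin(Y),np.cos(Y)]])
def L2W(x,y,z): return np.r_[O+RL@np.array([x,y]),z]
def W2L(p): return np.r_[(np.array(p[:2])-O)@RL,p[2]]
E
python3 -c "
from h import *
to([L2W(-52,16,200),L2W(-52,16,55)],64.3)"
```

```text
t [0.1018 0.2011 0.0324]
t [0.4643 0.2013 0.032 ]
a [-0.012   0.0001  0.0001]
```

Emit:
{"api": "move_arm", "payload": {
  "rows": [
    {"tx":0.1,"ty":0.201,"tz":0.032,"ax":-0.012,"ay":0,"az":0,"hand":0},
    {"tx":0.1,"ty":0.201,"tz":0.032,"ax":-0.012,"ay":0,"az":0,"hand":0},
    {"tx":0.1,"ty":0.201,"tz":0.032,"ax":-0.012,"ay":0,"az":0,"hand":0},
    {"tx":0.2,"ty":0.201,"tz":0.032,"ax":-0.012,"ay":0,"az":0,"hand":0},
    {"tx":0.3,"ty":0.201,"tz":0.032,"ax":-0.012,"ay":0,"az":0,"hand":0},
    {"tx":0.38,"ty":0.201,"tz":0.032,"ax":-0.012,"ay":0,"az":0,"hand":0},
    {"tx":0.45,"ty":0.201,"tz":0.032,"ax":-0.012,"ay":0,"az":0,"hand":0},
    {"tx":0.45,"ty":0.201,"tz":0.032,"ax":-0.012,"ay":0,"az":0,"hand":0}
  ]
}}

```text
clock: 5.22
eef_pos: [536.5, -297.1, 55.2]
tcp_rot: [[-0.009, -0.901, 0.433], [0.005, 0.433, 0.901], [-1.0, 0.01, 0.001]]
contact_force: [-0.5, 0.7, -0.7]
width: 0.006
```

```bash
python3 -c "
from h import *
s=arm.observe();print(W2L(s['eef_pos']),s['contact_force'])
to([L2W(-22,16,55)],64.3)
im,d=arm.get_image('side');save('s1',cv2.resize(im[150:270,220:380],(800,600)))"
```

```text
[-55.78410557  16.57059293  55.16253894] [-0.52496456  0.72359954 -0.67141117]
t [-0.0005 -0.0845 -0.0015]
a [ 0.0001  0.0001 -0.0016]
```

View pics/s1.png

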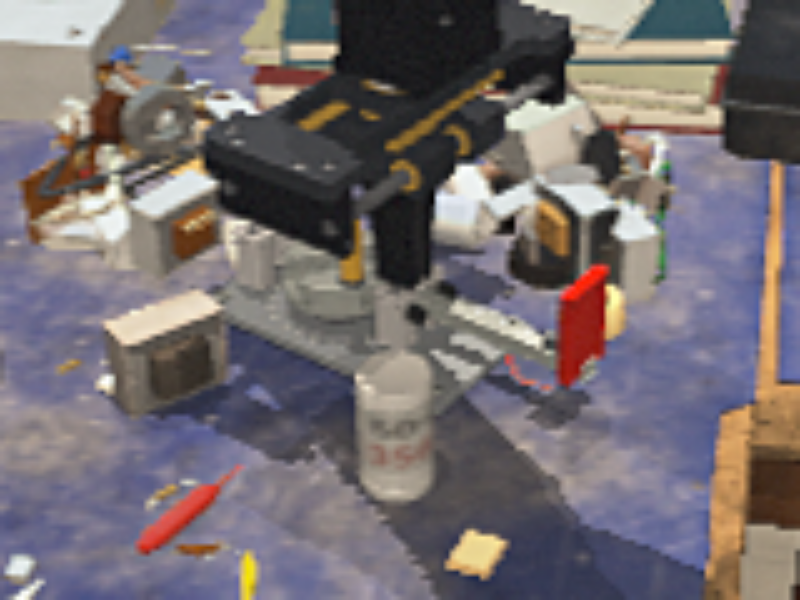

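Emit:
{"api": "move_arm", "payload": {
  "rows": [
    {"tx":0,"ty":-0.02,"tz":0,"ax":0,"ay":0,"az":0,"hand":0},
    {"tx":0,"ty":-0.035,"tz":0,"ax":0,"ay":0,"az":0,"hand":0},
    {"tx":0,"ty":-0.045,"tz":0,"ax":0,"ay":0,"az":0,"hand":0},
    {"tx":0,"ty":-0.053,"tz":0,"ax":0,"ay":0,"az":0,"hand":0},
    {"tx":0,"ty":-0.06,"tz":0,"ax":0,"ay":0,"az":0,"hand":0},
    {"tx":0,"ty":-0.06,"tz":0,"ax":0,"ay":0,"az":0,"hand":0}
  ]
}}

```text
clock: 5.77
eef_pos: [561.1, -307.1, 60.9]
tcp_rot: [[-0.004, -0.902, 0.432], [0.007, 0.432, 0.902], [-1.0, 0.007, 0.005]]
contact_force: [-5.2, 7.9, 2.8]
width: 0.004
```

```bash
python3 -c "
from h import *
s=arm.observe();print(W2L(s['eef_pos']),W2L(np.r_[np.array(s['contact_force'])[:2]+O,0]))"; python3 look.py w3
```

```text
[-29.310807    18.2355841   60.90307179] [-8.10731282  4.86316695  0.        ]
[ 561.1 -307.1   60.9] 5.7667 [-5.2  7.9  2.8]
disc_post 0.58 [320.4 302.6] [ 575.1 -315.6   80. ]
red 0
brass 0
```

View pics/w3.png

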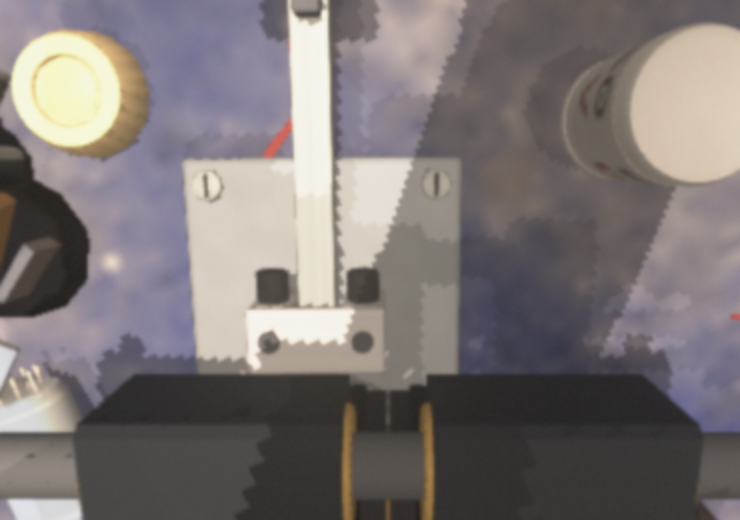

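Emit:
{"api": "move_arm", "payload": {
  "rows": [
    {"tx":0.008,"ty":-0.007,"tz":0,"ax":0,"ay":0,"az":0,"hand":0},
    {"tx":0.012,"ty":-0.014,"tz":0,"ax":0,"ay":0,"az":0,"hand":0},
    {"tx":0.012,"ty":-0.02,"tz":0,"ax":0,"ay":0,"az":0,"hand":0},
    {"tx":0.012,"ty":-0.02,"tz":0,"ax":0,"ay":0,"az":0,"hand":0}
  ]
}}

```text
clock: 6.3
eef_pos: [570.6, -310.2, 56.4]
tcp_rot: [[0.0, -0.902, 0.431], [0.006, 0.431, 0.902], [-1.0, 0.002, 0.005]]
contact_force: [-0.8, 6.0, 0.3]
width: 0.008
```

```bash
python3 -c "
from h import *
s=arm.observe();print(W2L(s['eef_pos']),W2L(np.r_[np.array(s['contact_force'])[:2]+O,0]))
for c in ['scene','side']:
    im,d=arm.get_image(c);np.save(c+'2.npy',im);np.save(c+'2d.npy',d)
    for r in arm.tip_of('disc_post',c)[:2]: print(c,r['conf'],r['position'],W2L(atz(c,r['position'],80)))
a=np.load('scene2.npy')[180:260,310:410];b=np.load('side2.npy')[170:240,240:340]
save('c2',np.vstack([cv2.resize(a,(400,320),interpolation=2),cv2.resize(b,(400,280),interpolation=2)]))"
```

```text
[-19.40603675  19.50192593  56.37004126] [-3.3375451   5.00222595  0.        ]
side 0.82 [280.7, 189.4] [ 3.44536694 18.66965525 80.        ]
```

View pics/c2.png

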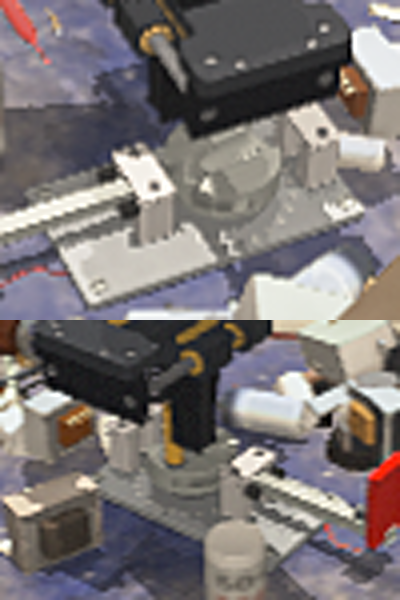

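Emit:
{"api": "move_arm", "payload": {
  "rows": [
    {"tx":0,"ty":0.025,"tz":0,"ax":0,"ay":0,"az":0,"hand":0},
    {"tx":-0.06,"ty":0.025,"tz":0,"ax":0,"ay":0,"az":0,"hand":0},
    {"tx":-0.16,"ty":0.025,"tz":0,"ax":0,"ay":0,"az":0,"hand":0},
    {"tx":-0.26,"ty":0.0,"tz":-0.02,"ax":0,"ay":0,"az":0,"hand":0},
    {"tx":-0.35,"ty":-0.06,"tz":-0.05,"ax":0,"ay":0,"az":0,"hand":0},
    {"tx":-0.42,"ty":-0.12,"tz":-0.05,"ax":0,"ay":0,"az":0,"hand":0},
    {"tx":-0.42,"ty":-0.12,"tz":-0.05,"ax":0,"ay":0,"az":0,"hand":0},
    {"tx":-0.42,"ty":-0.12,"tz":-0.05,"ax":0,"ay":0,"az":0,"hand":0}
  ]
}}

```text
clock: 7.17
eef_pos: [606.5, -354.6, 227.7]
tcp_rot: [[0.008, -0.901, 0.433], [-0.004, 0.433, 0.901], [-1.0, -0.009, -0.001]]
contact_force: [-0.2, -0.6, -1.5]
width: 0.006
```

Run:
```python
from h import *
s=arm.observe();im,d=arm.get_image("wrist");print(s["eef_pos"],W2L(s["eef_pos"]))
np.save("w4.npy",im);np.save("w4d.npy",d)
for r in arm.tip_of("disc_post","wrist")[:1]:
    q=W2L(atz("wrist",r["position"],80,s));print(r,q,np.arctan2(-q[0],q[1]))
for r in arm.tip_of("shaft_lock","wrist")[:1]: print(W2L(atz("wrist",r["position"],0,s)))
h=cv2.cvtColor(im,cv2.COLOR_RGB2HSV);m=((h[...,0]>12)&(h[...,0]<32)&(h[...,1]>110))
n,l,st,ce=cv2.connectedComponentsWithStats(m.astype(np.uint8))
for i in range(1,n):
    if st[i,4]>40: q=W2L(atz("wrist",ce[i],80,s));print(st[i],ce[i],q,np.arctan2(-q[0],q[1]),np.hypot(*q[:2]))
save("w4",cv2.resize(im[40:260,190:460],(736,600)))
```

```text
[ 606.47504212 -354.55132083  227.73647182] [ 32.17469989  -4.88134735 227.73647182]
{'position': [353.9, 150.4], 'conf': 0.89} [-2.41562436 21.59424796 80.        ] 0.1114011142719092
[-4.82360509  4.29602806  0.        ]
[ 60   0  56  32 365] [85.84931507 14.19452055] [-110.64920411 -194.45338403   80.        ] 2.624258911670885 223.73056325069248
[491  36  33  30 138] [507.35507246  50.36956522] [-83.65842438 145.15900444  80.        ] 0.5228277300035732 167.5406474219031
[221  59  17  27 211] [228.36018957  72.22748815] [-66.72675756 -83.53102878  80.        ] 2.4675679753274666 106.91067740342721
[346 140  14  15 161] [352.37888199 147.13043478] [-5.24275208 20.21165127 80.        ] 0.25379900269416944 20.880548278682507
[301 242   7  63 335] [303.56119403 274.2358209 ] [115.09112522 -23.94474454  80.        ] -1.775920452520542 117.55559491373472
[340 242   7  63 343] [343.42857143 274.01749271] [114.88033286  14.10587891  80.        ] -1.4486202976475495 115.74310648145327
[  79  314  407   18 5435] [300.6575897 324.4949402] [169.49290156 -27.6120418   80.        ] -1.7322873883999308 171.72730863870288
```

View pics/w4.png

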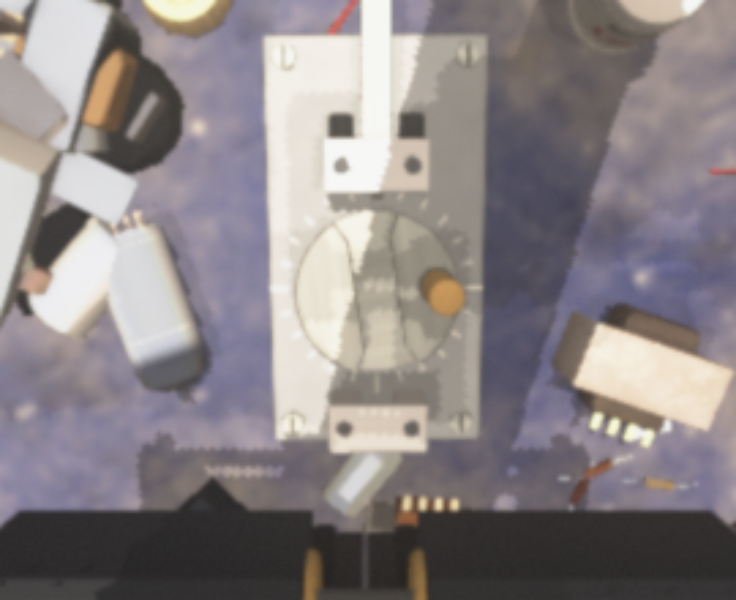

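```bash
python3 -c "
from h import *
to([L2W(-42,18,200),L2W(-42,18,57)],64.3)"
```

```text
t [0.0567 0.1752 0.0552]
t [0.4142 0.1747 0.055 ]
a [ 0.0001  0.0001 -0.0002]
```

Emit:
{"api": "move_arm", "payload": {
  "rows": [
    {"tx":0.05,"ty":0.175,"tz":0.055,"ax":0,"ay":0,"az":0,"hand":0},
    {"tx":0.05,"ty":0.175,"tz":0.055,"ax":0,"ay":0,"az":0,"hand":0},
    {"tx":0.1,"ty":0.175,"tz":0.055,"ax":0,"ay":0,"az":0,"hand":0},
    {"tx":0.2,"ty":0.175,"tz":0.055,"ax":0,"ay":0,"az":0,"hand":0},
    {"tx":0.3,"ty":0.175,"tz":0.055,"ax":0,"ay":0,"az":0,"hand":0},
    {"tx":0.38,"ty":0.175,"tz":0.055,"ax":0,"ay":0,"az":0,"hand":0},
    {"tx":0.41,"ty":0.175,"tz":0.055,"ax":0,"ay":0,"az":0,"hand":0},
    {"tx":0.41,"ty":0.175,"tz":0.055,"ax":0,"ay":0,"az":0,"hand":0}
  ]
}}

```text
clock: 7.98
eef_pos: [547.4, -300.6, 55.3]
tcp_rot: [[-0.008, -0.901, 0.433], [0.004, 0.433, 0.901], [-1.0, 0.008, -0.0]]
contact_force: [0.2, 0.5, 0.6]
width: 0.002
```

```bash
python3 -c "
from h import *
s=arm.observe();print(W2L(s['eef_pos']));to([L2W(-20,18,57),L2W(-16.3,18,57)],64.3)"
```

```text
[-44.46250052  18.09644409  55.30200023]
t [-0.0048 -0.0611 -0.0003]
t [-0.0048 -0.0704 -0.0003]
a [ 0.0001 -0.     -0.0013]
```

Emit:
{"api": "move_arm", "payload": {
  "rows": [
    {"tx":0,"ty":-0.02,"tz":0,"ax":0,"ay":0,"az":0,"hand":0},
    {"tx":0,"ty":-0.04,"tz":0,"ax":0,"ay":0,"az":0,"hand":0},
    {"tx":0,"ty":-0.05,"tz":0,"ax":0,"ay":0,"az":0,"hand":0},
    {"tx":0,"ty":-0.056,"tz":0,"ax":0,"ay":0,"az":0,"hand":0},
    {"tx":0,"ty":-0.06,"tz":0,"ax":0,"ay":0,"az":0,"hand":0},
    {"tx":0,"ty":-0.064,"tz":0,"ax":0,"ay":0,"az":0,"hand":0},
    {"tx":0,"ty":-0.064,"tz":0,"ax":0,"ay":0,"az":0,"hand":0}
  ]
}}

```text
clock: 8.57
eef_pos: [574.1, -313.3, 59.6]
tcp_rot: [[0.001, -0.901, 0.433], [0.0, 0.433, 0.901], [-1.0, -0.001, 0.001]]
contact_force: [-0.6, 2.7, 1.0]
width: 0.007
```

```bash
python3 -c "
from h import *
s=arm.observe();print(W2L(s['eef_pos']),s['contact_force'],s['dq'])"
```

```text
[-14.93040191  18.26783887  59.56833511] [-0.56713057  2.72559696  0.96452806] [-0.00073167  0.00170132  0.00046704  0.00910538  0.00233796 -0.01225952
 -0.00203635]
```

Emit:
{"api": "move_arm", "payload": {
  "rows": [
    {"tx":0,"ty":0.03,"tz":0,"ax":0,"ay":0,"az":0,"hand":0},
    {"tx":-0.06,"ty":0.03,"tz":0,"ax":0,"ay":0,"az":0,"hand":0},
    {"tx":-0.16,"ty":0.03,"tz":0,"ax":0,"ay":0,"az":0,"hand":0},
    {"tx":-0.26,"ty":0.0,"tz":-0.02,"ax":0,"ay":0,"az":0,"hand":0},
    {"tx":-0.35,"ty":-0.06,"tz":-0.05,"ax":0,"ay":0,"az":0,"hand":0},
    {"tx":-0.42,"ty":-0.12,"tz":-0.05,"ax":0,"ay":0,"az":0,"hand":0},
    {"tx":-0.42,"ty":-0.12,"tz":-0.05,"ax":0,"ay":0,"az":0,"hand":0},
    {"tx":-0.42,"ty":-0.12,"tz":-0.05,"ax":0,"ay":0,"az":0,"hand":0}
  ]
}}

```text
clock: 9.23
eef_pos: [609.6, -354.6, 229.4]
tcp_rot: [[0.005, -0.901, 0.434], [-0.004, 0.434, 0.901], [-1.0, -0.006, -0.001]]
contact_force: [0.0, -0.6, -0.7]
width: 0.004
```

Run:
```python
from h import *
s=arm.observe();im,d=arm.get_image("wrist");print(s["eef_pos"],W2L(s["eef_pos"]))
for r in arm.tip_of("disc_post","wrist")[:1]:
    q=W2L(atz("wrist",r["position"],80,s));print(r,q,np.arctan2(-q[0],q[1]))
save("w5",cv2.resize(im[40:260,190:460],(736,600)))
to([L2W(-100,0,228),L2W(-186,0,220),L2W(-186,0,46)],64.3)
```

```text
[ 609.6486971  -354.6367994   229.38671636] [ 35.07147603  -3.58208581 229.38671636]
{'position': [350.4, 153.3], 'conf': 0.96} [ 2.86305798 19.91487024 80.        ] -0.14278647689216734
t [-0.005   0.3295  0.0064]
t [0.0154 0.5445 0.0064]
t [0.4504 0.5438 0.0064]
a [-0.     -0.     -0.0003]
```

View pics/w5.png

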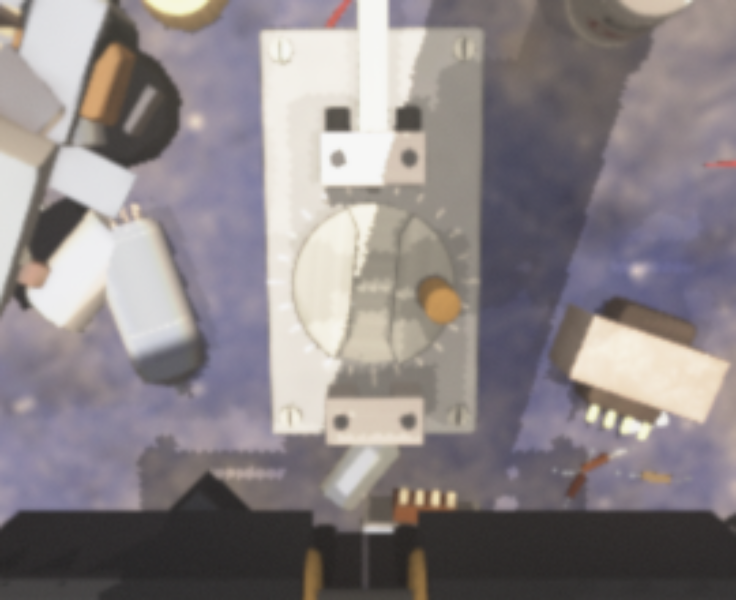

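Emit:
{"api": "move_arm", "payload": {
  "rows": [
    {"tx":0,"ty":0.54,"tz":0.006,"ax":0,"ay":0,"az":0,"hand":0},
    {"tx":0,"ty":0.54,"tz":0.006,"ax":0,"ay":0,"az":0,"hand":0},
    {"tx":0,"ty":0.54,"tz":0.006,"ax":0,"ay":0,"az":0,"hand":0},
    {"tx":0,"ty":0.54,"tz":0.006,"ax":0,"ay":0,"az":0,"hand":0},
    {"tx":0,"ty":0.54,"tz":0.006,"ax":0,"ay":0,"az":0,"hand":0},
    {"tx":0,"ty":0.54,"tz":0.006,"ax":0,"ay":0,"az":0,"hand":0},
    {"tx":0.02,"ty":0.54,"tz":0.006,"ax":0,"ay":0,"az":0,"hand":0},
    {"tx":0.05,"ty":0.54,"tz":0.006,"ax":0,"ay":0,"az":0,"hand":0}
  ]
}}

```text
clock: 10.0
eef_pos: [414.8, -256.5, 206.9]
tcp_rot: [[0.003, -0.902, 0.433], [-0.0, 0.433, 0.902], [-1.0, -0.003, 0.001]]
contact_force: [1.3, -0.8, 0.1]
width: 0.009
```

Run:
```python
from h import *
s=arm.observe();im,d=arm.get_image("wrist");print(W2L(s["eef_pos"]))
for r in arm.tip_of("bar_plate","wrist")[:1]: print(r,W2L(atz("wrist",r["position"],80,s)))
for c in ["scene"]:
    arm.get_image(c)
    for r in arm.tip_of("bar_plate",c)[:1]: print(r,W2L(atz(c,r["position"],80,s)))
to([L2W(-186,0,46)],64.3)
```

```text
[-183.07707426    0.35623702  206.9322527 ]
{'position': [320.1, 233.0], 'conf': 0.67} [-149.81375757   -2.39671082   80.        ]
{'position': [293.5, 220.0], 'conf': 0.8} [-148.77133336    8.54629307   80.        ]
t [4.007e-01 7.100e-03 4.000e-04]
a [ 0.0001 -0.0002 -0.0002]
```

Emit:
{"api": "move_arm", "payload": {
  "rows": [
    {"tx":0.08,"ty":0.01,"tz":0,"ax":0,"ay":0,"az":0,"hand":0},
    {"tx":0.18,"ty":0.01,"tz":0,"ax":0,"ay":0,"az":0,"hand":0},
    {"tx":0.28,"ty":0.01,"tz":0,"ax":0,"ay":0,"az":0,"hand":0},
    {"tx":0.36,"ty":0.01,"tz":0,"ax":0,"ay":0,"az":0,"hand":0},
    {"tx":0.4,"ty":0.01,"tz":0,"ax":0,"ay":0,"az":0,"hand":0},
    {"tx":0.4,"ty":0.01,"tz":0,"ax":0,"ay":0,"az":0,"hand":0}
  ]
}}

```text
clock: 10.7
eef_pos: [409.0, -254.1, 43.6]
tcp_rot: [[-0.007, -0.901, 0.433], [0.002, 0.433, 0.901], [-1.0, 0.007, -0.001]]
contact_force: [0.1, -0.0, -0.3]
width: 0.007
```

Run:
```python
from h import *
s=arm.observe();print(W2L(s["eef_pos"]),s["contact_force"])
to([L2W(-150,0,46)],64.3)
```

```text
[-1.89347957e+02 -3.21464876e-02  4.35915155e+01] [ 0.06994419 -0.00244987 -0.34011391]
t [-0.0067 -0.0983  0.    ]
a [ 0.0001 -0.0002 -0.0012]
```

Emit:
{"api": "move_arm", "payload": {
  "rows": [
    {"tx":-0.005,"ty":-0.03,"tz":0,"ax":0,"ay":0,"az":0,"hand":0},
    {"tx":-0.005,"ty":-0.045,"tz":0,"ax":0,"ay":0,"az":0,"hand":0},
    {"tx":-0.005,"ty":-0.055,"tz":0,"ax":0,"ay":0,"az":0,"hand":0},
    {"tx":-0.005,"ty":-0.065,"tz":0,"ax":0,"ay":0,"az":0,"hand":0},
    {"tx":-0.005,"ty":-0.073,"tz":0,"ax":0,"ay":0,"az":0,"hand":0},
    {"tx":-0.005,"ty":-0.08,"tz":0,"ax":0,"ay":0,"az":0,"hand":0},
    {"tx":-0.005,"ty":-0.085,"tz":0,"ax":0,"ay":0,"az":0,"hand":0},
    {"tx":-0.005,"ty":-0.085,"tz":0,"ax":0,"ay":0,"az":0,"hand":0}
  ]
}}

```text
clock: 11.37
eef_pos: [441.8, -269.9, 49.2]
tcp_rot: [[0.001, -0.901, 0.433], [-0.0, 0.433, 0.901], [-1.0, -0.001, 0.0]]
contact_force: [-0.2, -0.5, 0.0]
width: 0.003
```

Run:
```python
from h import *
s=arm.observe();print(W2L(s["eef_pos"]),s["contact_force"])
to([L2W(-130,0,46)],64.3)
```

```text
[-1.52918213e+02  1.38485256e-02  4.92308628e+01] [-0.19072111 -0.49063681  0.00332476]
t [ 0.0081 -0.0573 -0.0001]
a [0.0001 0.     0.0001]
```

Emit:
{"api": "move_arm", "payload": {
  "rows": [
    {"tx":0.005,"ty":-0.008,"tz":0,"ax":0,"ay":0,"az":0,"hand":0},
    {"tx":0.005,"ty":-0.016,"tz":0,"ax":0,"ay":0,"az":0,"hand":0},
    {"tx":0.005,"ty":-0.024,"tz":0,"ax":0,"ay":0,"az":0,"hand":0}
  ]
}}

```text
clock: 11.62
eef_pos: [449.9, -273.6, 46.8]
tcp_rot: [[-0.001, -0.901, 0.433], [0.001, 0.433, 0.901], [-1.0, 0.001, 0.0]]
contact_force: [-1.6, 0.8, 0.7]
width: 0.01
```

Run:
```python
from h import *
s=arm.observe();print(W2L(s["eef_pos"]),s["contact_force"])
c="side";im,d=arm.get_image(c)
for r in arm.tip_of("bar_plate",c)[:1]: print(r,W2L(atz(c,r["position"],80,s)))
save("s2",cv2.resize(im[160:270,230:390],(800,550)))
```

```text
[-1.44019666e+02  1.06193959e-01  4.67575523e+01] [-1.55888654  0.83859156  0.67821764]
{'position': [330.3, 202.5], 'conf': 0.56} [-129.50046797   -4.58608426   80.        ]
```

View pics/s2.png

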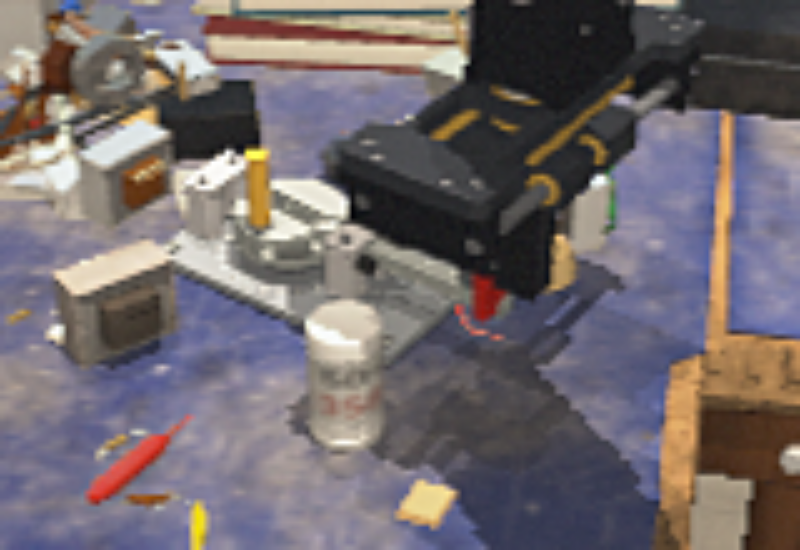

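Emit:
{"api": "move_arm", "payload": {
  "rows": [
    {"tx":0,"ty":-0.018,"tz":0,"ax":0,"ay":0,"az":0,"hand":0},
    {"tx":0,"ty":-0.036,"tz":0,"ax":0,"ay":0,"az":0,"hand":0},
    {"tx":0,"ty":-0.054,"tz":0,"ax":0,"ay":0,"az":0,"hand":0},
    {"tx":0,"ty":-0.072,"tz":0,"ax":0,"ay":0,"az":0,"hand":0},
    {"tx":0,"ty":-0.09,"tz":0,"ax":0,"ay":0,"az":0,"hand":0},
    {"tx":0,"ty":-0.105,"tz":0,"ax":0,"ay":0,"az":0,"hand":0},
    {"tx":0,"ty":-0.115,"tz":0,"ax":0,"ay":0,"az":0,"hand":0},
    {"tx":0,"ty":-0.12,"tz":0,"ax":0,"ay":0,"az":0,"hand":0}
  ]
}}

```text
clock: 12.38
eef_pos: [494.2, -294.9, 47.0]
tcp_rot: [[0.001, -0.901, 0.433], [-0.0, 0.433, 0.901], [-1.0, -0.001, 0.0]]
contact_force: [-1.1, 2.6, -0.3]
width: 0.003
```

Run:
```python
from h import *
s=arm.observe();print(W2L(s["eef_pos"]),s["contact_force"])
to([L2W(-84.5,0,46)],64.3)
```

```text
[-94.82637717   0.15045545  47.02536844] [-1.13290317  2.59906895 -0.31769401]
t [ 0.0026 -0.0258 -0.0004]
a [0.0001 0.     0.0001]
```

Emit:
{"api": "move_arm", "payload": {
  "rows": [
    {"tx":0,"ty":-0.006,"tz":0,"ax":0,"ay":0,"az":0,"hand":0},
    {"tx":0,"ty":-0.012,"tz":0,"ax":0,"ay":0,"az":0,"hand":0},
    {"tx":0,"ty":-0.018,"tz":0,"ax":0,"ay":0,"az":0,"hand":0},
    {"tx":0,"ty":-0.022,"tz":0,"ax":0,"ay":0,"az":0,"hand":0},
    {"tx":0,"ty":-0.026,"tz":0,"ax":0,"ay":0,"az":0,"hand":0},
    {"tx":0,"ty":-0.026,"tz":0,"ax":0,"ay":0,"az":0,"hand":0},
    {"tx":0,"ty":-0.026,"tz":0,"ax":0,"ay":0,"az":0,"hand":0}
  ]
}}

```text
clock: 12.97
eef_pos: [503.0, -299.7, 47.2]
tcp_rot: [[0.001, -0.901, 0.434], [-0.001, 0.434, 0.901], [-1.0, -0.001, -0.0]]
contact_force: [-0.5, -0.3, 1.3]
width: 0.005
```

Emit:
{"api": "move_arm", "payload": {
  "rows": [
    {"tx":0,"ty":-0.002,"tz":0,"ax":0,"ay":0,"az":0,"hand":0},
    {"tx":0,"ty":-0.002,"tz":0,"ax":0,"ay":0,"az":0,"hand":0}
  ]
}}

```text
clock: 13.13
eef_pos: [503.4, -299.9, 47.2]
tcp_rot: [[0.0, -0.901, 0.434], [-0.0, 0.434, 0.901], [-1.0, -0.0, -0.0]]
contact_force: [-0.3, 1.1, 1.0]
width: 0.005
```

Run:
```python
from h import *
s=arm.observe();print(W2L(s["eef_pos"]),s["contact_force"])
```

```text
[-84.40280774  -0.28065009  47.2446761 ] [-0.30886775  1.12853782  1.01964102]
```

Emit:
{"api": "move_arm", "payload": {
  "rows": [
    {"tx":0,"ty":-0.003,"tz":0,"ax":0,"ay":0,"az":0,"hand":0},
    {"tx":0,"ty":-0.006,"tz":0,"ax":0,"ay":0,"az":0,"hand":0},
    {"tx":0,"ty":-0.006,"tz":0,"ax":0,"ay":0,"az":0,"hand":0}
  ]
}}

```text
clock: 13.38
eef_pos: [504.0, -300.1, 47.0]
tcp_rot: [[-0.003, -0.901, 0.434], [0.002, 0.434, 0.901], [-1.0, 0.004, 0.0]]
contact_force: [-4.9, 2.7, 5.0]
width: -0.0
```

Emit:
{"api": "move_arm", "payload": {
  "rows": [
    {"tx":0,"ty":-0.003,"tz":0,"ax":0,"ay":0,"az":0,"hand":0},
    {"tx":0,"ty":-0.003,"tz":0,"ax":0,"ay":0,"az":0,"hand":0},
    {"tx":0,"ty":-0.003,"tz":0,"ax":0,"ay":0,"az":0,"hand":0}
  ]
}}

```text
clock: 13.63
eef_pos: [504.0, -300.1, 46.9]
tcp_rot: [[-0.005, -0.901, 0.434], [0.003, 0.434, 0.901], [-1.0, 0.006, 0.001]]
contact_force: [-7.1, 3.6, 6.4]
width: 0.004
```

Run:
```python
from h import *
s=arm.observe();print(W2L(s["eef_pos"]),s["contact_force"])
```

```text
[-83.79505592  -0.27203741  46.85602948] [-7.10607719  3.61192002  6.44459887]
```

Emit:
{"api": "move_arm", "payload": {
  "rows": [
    {"tx":0,"ty":-0.004,"tz":0,"ax":0,"ay":0,"az":0,"hand":0},
    {"tx":0,"ty":-0.006,"tz":0,"ax":0,"ay":0,"az":0,"hand":0},
    {"tx":0,"ty":-0.006,"tz":0,"ax":0,"ay":0,"az":0,"hand":0},
    {"tx":0,"ty":-0.006,"tz":0,"ax":0,"ay":0,"az":0,"hand":0}
  ]
}}

```text
clock: 13.97
eef_pos: [503.9, -300.1, 46.7]
tcp_rot: [[-0.009, -0.901, 0.434], [0.006, 0.434, 0.901], [-1.0, 0.011, 0.002]]
contact_force: [-11.7, 5.7, 10.7]
width: 0.007
```

Run:
```python
from h import *
s=arm.observe();print(W2L(s["eef_pos"]),s["contact_force"])
```

```text
[-83.85290266  -0.26251927  46.66696742] [-11.71051448   5.67025632  10.65196316]
```

Emit:
{"api": "move_arm", "payload": {
  "rows": [
    {"tx":0,"ty":0.03,"tz":0,"ax":0,"ay":0,"az":0,"hand":0},
    {"tx":0,"ty":0.06,"tz":0,"ax":0,"ay":0,"az":0,"hand":0},
    {"tx":-0.1,"ty":0.06,"tz":0,"ax":0,"ay":0,"az":0,"hand":0},
    {"tx":-0.2,"ty":0.06,"tz":0,"ax":0,"ay":0,"az":0,"hand":0},
    {"tx":-0.3,"ty":0.03,"tz":0,"ax":0,"ay":0,"az":0,"hand":0},
    {"tx":-0.38,"ty":-0.03,"tz":0,"ax":0,"ay":0,"az":0,"hand":0},
    {"tx":-0.45,"ty":-0.1,"tz":0,"ax":0,"ay":0,"az":0,"hand":0},
    {"tx":-0.45,"ty":-0.2,"tz":0,"ax":0,"ay":0,"az":0,"hand":0}
  ]
}}

```text
clock: 14.63
eef_pos: [583.8, -339.5, 235.6]
tcp_rot: [[0.013, -0.901, 0.434], [-0.005, 0.434, 0.901], [-1.0, -0.014, 0.001]]
contact_force: [0.5, -0.6, 0.7]
width: 0.003
```

Emit:
{"api": "move_arm", "payload": {
  "rows": [
    {"tx":0,"ty":-0.09,"tz":0,"ax":0,"ay":0,"az":0,"hand":0},
    {"tx":0,"ty":-0.09,"tz":0,"ax":0,"ay":0,"az":0,"hand":0},
    {"tx":0,"ty":-0.09,"tz":0,"ax":0,"ay":0,"az":0,"hand":0}
  ]
}}

```text
clock: 14.88
eef_pos: [614.6, -352.8, 225.7]
tcp_rot: [[-0.001, -0.902, 0.433], [-0.001, 0.433, 0.902], [-1.0, 0.0, -0.001]]
contact_force: [-0.6, -0.0, -0.4]
width: 0.008
```

Run:
```python
from h import *
s=arm.observe();im,d=arm.get_image("wrist");print(W2L(s["eef_pos"]),s["clock"])
np.save("w6.npy",im);np.save("w6d.npy",d)
for t,z in [("disc_post",80),("bar_plate",80),("shaft_lock",0),("cap_can_1",0),("knob_1",0),("small_transformer",0)]:
    for r in arm.tip_of(t,"wrist")[:1]: print(t,r["conf"],W2L(atz("wrist",r["position"],z,s)))
save("w6",cv2.resize(im[40:260,190:460],(736,600)))
```

```text
[3.87449607e+01 2.21360521e-01 2.25695471e+02] 14.8833
disc_post 0.77 [ 3.15229995 21.86694622 80.        ]
bar_plate 0.7 [-67.07593049  -2.53278442  80.        ]
shaft_lock 0.87 [-0.76521259  2.1673119   0.        ]
cap_can_1 0.68 [-107.10015965   89.21431489    0.        ]
knob_1 0.83 [-113.92291829  -72.20892685    0.        ]
small_transformer 0.62 [ 31.38433345 100.00020985   0.        ]
```

View pics/w6.png

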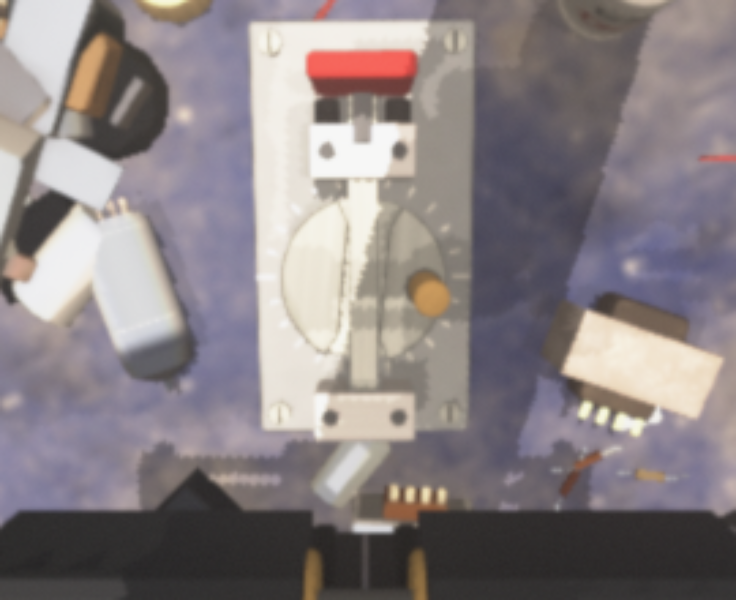

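Run:
```python
from h import *
np.set_printoptions(precision=1,suppress=True,linewidth=150)
s=arm.observe();im=np.load("w6.npy");d=np.load("w6d.npy")
c=int(190+364/2.726)
# column through bar: rows with colour, depth, lock pos
for r in list(range(54,86))+list(range(168,204)):
    if d[r,c]>0: print(r,im[r,c],W2L(atd("wrist",(c,r),d[r,c],s)))
```

```text
54 [240 236 229] [-88.6  -0.2   9.6]
55 [236 231 222] [-87.6  -0.2   9.6]
56 [233 227 218] [-86.6  -0.2  10. ]
57 [229 218 207] [-85.6  -0.2  10.8]
58 [224 166 156] [-74.4  -0.3  80.2]
59 [241 113 105] [-73.4  -0.3  81.4]
60 [245 100  91] [-72.6  -0.3  82.2]
61 [246 101  92] [-71.7  -0.3  83.2]
62 [246 101  92] [-71.1  -0.3  82. ]
63 [246 101  92] [-70.1  -0.3  83.1]
64 [246 101  91] [-69.6  -0.3  81.7]
65 [246 100  91] [-68.6  -0.3  82.8]
66 [244  95  86] [-68.   -0.3  81.8]
67 [230  86  79] [-67.3  -0.3  81.4]
68 [168  72  67] [-66.4  -0.3  82.1]
69 [120  65  62] [-66.5  -0.3  74.8]
70 [111  65  61] [-66.4  -0.3  69. ]
71 [111  65  61] [-66.4  -0.3  62.1]
72 [112  66  62] [-66.4  -0.3  54.3]
73 [114  78  74] [-66.4  -0.3  46.7]
74 [119 105 100] [-65.9  -0.3  43.9]
75 [120 113 107] [-65.1  -0.3  43.2]
76 [120 114 108] [-64.1  -0.3  43.9]
77 [120 114 108] [-63.3  -0.3  43.2]
78 [122 115 110] [-62.3  -0.3  44.4]
79 [122 114 109] [-61.4  -0.3  44.4]
80 [122 115 109] [-60.5  -0.3  44.9]
81 [133 125 119] [-59.8  -0.3  42.5]
82 [159 150 143] [-58.8  -0.3  43.6]
83 [169 159 151] [-57.9  -0
[... 608 characters left out ...]

184 [193 179 164] [37.7 -0.4 43.7]
185 [231 220 206] [38.6 -0.4 44.4]
186 [231 220 206] [39.8 -0.4 43.3]
187 [221 208 191] [40.9 -0.4 43. ]
188 [218 204 187] [41.5 -0.4 45.3]
189 [218 204 186] [42.6 -0.4 44.7]
190 [220 206 189] [43.9 -0.4 43.4]
191 [219 205 187] [44.9 -0.4 43.4]
192 [218 205 188] [45.9 -0.4 43.7]
193 [219 206 189] [46.8 -0.4 44. ]
194 [218 205 188] [48.1 -0.4 42.9]
195 [218 205 187] [48.9 -0.4 43.7]
196 [218 204 188] [50.  -0.4 43.8]
197 [219 206 189] [50.9 -0.4 44.1]
198 [220 206 190] [52.2 -0.4 42.9]
199 [218 204 187] [53.3 -0.4 42.6]
200 [209 193 178] [54.  -0.4 44.1]
201 [182 172 162] [55.3 -0.4 43.2]
202 [178 173 169] [61.2 -0.4 23.1]
203 [192 187 185] [62.3 -0.4 23.1]
```

```bash
python3 -c "
from h import *
s=arm.observe();print(s['clock'],s['contact_force']);print(arm.finish_job())"
```

```text
15.2333 [ 0.34845415  0.17233272 -0.79253796]
the job is handed in; nothing more can be done
None
```

I turned the disc into line by pushing the brass post with the shut fingers. Then I pushed the red plate until the bar stopped, backed clear and handed the job in at about 15.2 s of the 43 s.

- **Bar:** In the last wrist picture the bar runs through the slot and into the far tunnel. The plate's front face stands about 11 mm behind the near tunnel, which is a travel of about 83 mm; home is 84 mm and at least 78 mm is needed.
- **Disc:** The slot edges looked parallel to the bar. Before the bar push I put the slot at about -0.05 rad by eye, while the network's post position gave -0.14 rad, right at the limit. The bar then passed the rim with only about 2 N of force.
- **Loose parts:** The capacitor can, knob and transformer looked undisturbed in the last picture, though I did not compare measured positions from before and after. I never located the valve again after the first pictures, which gave only a low-confidence position for it.
- **Forces:** The highest force I read was about 17 N, against the limit of 35 N.

One check disagreed: at the end of the bar's travel the force rose from about 10 to 17 N with almost no further movement. The rubber buffers should have given a few millimetres at that load. I didn't find out why, and relied on the picture measurement of the travel instead.

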